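# Close the tube clamp over the column tube

## Robot

A 6-joint arm with a two-finger parallel gripper is mounted at the origin on the work surface. World frame = base frame: x ahead of the robot, y to its left, z up, the work surface at z = 0. Lengths are in mm, angles in rad, forces in N, time in s.
With the tool pointing down it reaches from about 400 to 825 mm from the base axis. Payload 7 kg.
Tool frame: the origin (TCP) lies at the very end of the fingers, on their centre line; the grasp point (between the pads) lies 19 mm behind it; z points along the fingers, y is the direction in which the jaws open and shut (so a half turn about z gives the same grasp; the last joint's range is limited). The gripper opens to 88 mm and grips with 3 to 60 N. Pads are 19 mm wide; open, the fingers measure 130 mm over their backs; the gripper's body (78 mm by 193 mm) begins 47 mm behind the grasp point.
Start: joints at [-0.928, 0.359, 0.012, 0, -1.224, -0.288], TCP at [234.469, -632.945, 226.561] pointing down, gripper open.
Joint ranges: [-3.07, 3.07], [-1.43, 2.12], [-1.02, 1.25], [-3.03, 1.67], [-3.05, -0], [-3.03, 3.03]. Speed limits (rad/s): [2.39, 2.39, 3.01, 3.14, 3.14, 3.14].

## Interface

Orientations are given as a unit quaternion [x, y, z, w].
In Python, from plant import bot gives the robot as it stands. Calls block until the motion is done:
- bot.move_ptp(position, orientation): joint-space move of the TCP to a pose.
- bot.line_to(position, velocity=150, ori=None): straight line of the TCP; ori=None keeps the orientation; velocity is the mean speed in mm/s.
- bot.move_joints(angles): joint-space move.
- bot.move_gripper(opening, force=None): finger opening in mm; force is the grip in N (None keeps the last); returns when the fingers have stopped.
- bot.pause(seconds).
- bot.solve_ik(position, orientation): joint angles nearest the present ones, or None.
- bot.read_state(): the state.
- bot.camera(name): name is "scene" or "top"; returns the picture (400x640x3 uint8, red, green, blue); there is no depth.
- bot.get_calibration(name): a dict with "fx", "fy", "cx", "cy" (pixels), "distortion" ([k1, k2, p1, p2, k3] as OpenCV has them; the pictures are not rectified), "view" (4x4, takes a point from world to camera coordinates). Camera axes: x right, y up, looking along -z (the intrinsics and any distortion apply to the point x, -y, -z); pixel columns grow to the right and rows downward; lengths in mm; the calibration is good to about 2 mm. A picture is of the moment at which its call begins. get_calibration takes no time and is no camera call.
A pose or a line that the arm cannot do raises bot.Unreachable and nothing moves.
- bot.close_job(): hands the job in, once; it reports no verdict.
The state is a dict: "t": time; "joint_pos": joint angles; "qvel": joint speeds; "tau": joint torques, N m; "tcp_pos": TCP position; "eef_rot": TCP orientation; "contact_force": force on the tool from outside, world axes, zero at the start; "moment": the same for the moment, N m; "width": finger opening in mm.
Only numpy, scipy, OpenCV 4.12 (cv2) and the standard library are available. Lean on these libraries where they do the work, as an engineer would, in place of code of your own. Each camera call takes 0.05 s, during which the arm holds its last target. There are 200 camera calls.

## Task

Of the two tube clamps on the desk, one has the white tube lying in it. Swing that clamp's hinged cap over the tube until it is fully shut, and then swing its bolt up until it stands upright in the slot of the cap. The tube stays lying in the clamp; do not move the cap of the empty clamp.

Things in the scene. Friction and masses are not known exactly. Their poses are not given: they have to be found in the camera images.
- clamp: Clamp stand holding the tube: white base plate 150 x 220 x 10 mm fixed to the desk, aluminium saddle mid-way, a grey rest 95 mm to either side. Origin on the desk below the saddle's middle; x across the tube from hinge side (-x) to bolt side (+x), y along the tube, z up. Tube axis: x 0, z 60 mm. Cap hinge line (along y): x -30, z 60. Bolt pivot line (along y): x 36, z 30.
- cap (a joint): Angle a of the hinged cap: 0 = shut, grows opening to 1.9; starts open. Aluminium half ring 30 mm wide (y) ending in an ear 30 wide, 12 thick, with an open-ended slot 16 wide. Ear centre in the clamp frame, mm: x = -30 + 66 cos a - 4 sin a, z = 60 + 66 sin a + 4 cos a; the ear ends 20 mm farther out. Stiff hinge (0.1 N m, 1.5 N at the ear): stays where left. The upright bolt blocks it.
- bolt (a joint): Angle b of the swing bolt: 0 = upright, at its stop, in the slot of the shut cap; grows leaning out to the clamp's +x, up to 1.3; starts leaning out. 9 mm rod with a dark wing nut at its end: bar 50 mm along y, 14 thick, 18 along the rod; its centre in the clamp frame, mm: x = 36 + 75 sin b, z = 30 + 75 cos b. Stiff pivot (0.08 N m, 1 N at the nut): stays where left.
- tube_mid (a point): Middle of the loose white tube (32 mm diameter, 260 mm long, 0.3 kg) that lies in the saddle; its y axis runs along the tube. At rest its middle is about 60 mm above the desk.
- spare_cap_ear (a point): Centre of the slotted ear of the cap of the other, empty clamp (the same clamp with no tube in it); that cap also starts open and is stiff.

How it is judged (in metres and radians):
On the way, in this order (a step that is already met when the one before it is completed fails the run):
1. the cap is shut over the tube while the bolt still leans out (value of joint cap below 0.17 rad and value of joint bolt above 0.4 rad), for 0.2 s.
2. the bolt stands upright in the slot of the shut cap (value of joint each of cap, bolt below 0.17 rad), for 0.2 s.
At the end, for the whole second after the job is handed in: The cap is shut (within 0.17 rad) over the tube and the bolt stands upright in its slot (within 0.17 rad), both at rest; the tube still lies in the saddle, its middle within 10 mm across and in height of the saddle's axis and 35 mm along it, parallel to it within 0.17 rad (all of step 2 and z of tube_mid in the frame of clamp between 0.05 and 0.07 m and x of tube_mid in the frame of clamp between -0.01 and 0.01 m and y of tube_mid in the frame of clamp between -0.035 and 0.035 m and angle between the y axis of tube_mid and the y axis of clamp, either way round below 0.17 rad and velocity of joint cap between -0.1 and 0.1 rad/s and velocity of joint bolt between -0.1 and 0.1 rad/s); the robot touches nothing.
It fails at once if the cap of the empty clamp was moved (its ear by more than 30 mm) (distance of spare_cap_ear from where it was at the start of the episode above 0.03 m).
It also fails if it takes over 45 s, if anything falls off the work surface, if the arm or the gripper's body presses on something with over 40 N, if the wrist force passes 120 N, or if a joint passes its speed limit or range.

## Working session

There is one attempt and no reset: what is moved stays moved. The work goes in short steps, each a Python script; the robot and the scene stay as the last script left them, time stands still between calls to the robot, and variables do not carry over. Pictures are saved under pics/ and viewed, about 8 in all and at most 12, crops included, and the job is handed in when it is done.

```bash
ls; mkdir -p pics
python3 - <<'E'
from plant import bot
import cv2
for n in("top","scene"):
    cv2.imwrite(f"pics/{n}0.png",bot.camera(n)[:,:,::-1]); c=bot.get_calibration(n); print(c)
print(bot.read_state())
E
```

```text
pics
{'fx': 371.0691699147488, 'fy': 371.0691699147488, 'cx': 325.77479558896306, 'cy': 202.43925154554228, 'distortion': array([-0.02957654,  0.        ,  0.        ,  0.        ,  0.        ]), 'view': array([[-3.59009546e-03, -9.99892068e-01,  1.42465123e-02,
         4.75352183e-01],
       [ 9.83664912e-01, -9.67087917e-04,  1.80006681e-01,
        -5.11850736e+02],
       [-1.79973475e-01,  1.46600355e-02,  9.83562215e-01,
        -6.27787584e+02],
       [ 0.00000000e+00,  0.00000000e+00,  0.00000000e+00,
         1.00000000e+00]])}
{'fx': 445.8360682335405, 'fy': 445.8360682335405, 'cx': 306.9729925535068, 'cy': 197.20010606063835, 'distortion': array([-0.109332,  0.      ,  0.      ,  0.      ,  0.      ]), 'view': array([[ 7.57611058e-01,  6.52554803e-01,  1.40610795e-02,
        -4.13284326e+02],
       [-4.57256189e-01,  5.15251635e-01,  7.24867250e-01,
         2.00255388e+02],
       [ 4.65770611e-01, -5.55596960e-01,  6.88745059e-01,
        -9.94685598e+02],
       [ 0.00000000e+00,  0.00000000e+00,  0.00000000e+00,
         1.00000000e+00]])}
{'t': 0.1, 'joint_pos': array([-9.27936802e-01,  3.59330372e-01,  1.11375810e-02, -3.12901523e-04,
       -1.22408079e+00, -2.88060044e-01]), 'qvel': array([-0.0010314 , -0.00015584, -0.00026307, -0.00064205, -0.00043096,
        0.00117765]), 'tau': array([-2.53027523e-03, -5.84164667e+01,  2.93752438e+01,  7.01559439e+00,
        1.02161805e-02, -3.30027137e-05]), 'tcp_pos': array([ 234.29437569, -632.56524446,  225.70019459]), 'eef_rot': array([-1.76418236e-01,  9.84315010e-01,  7.26073361e-04, -2.00068792e-04]), 'contact_force': array([-0.15898516,  0.00975083, -0.18110094]), 'moment': array([ 0.0006975 , -0.01724223, -0.00070253]), 'width': 87.71512765721594}
```

View pics/top0.png

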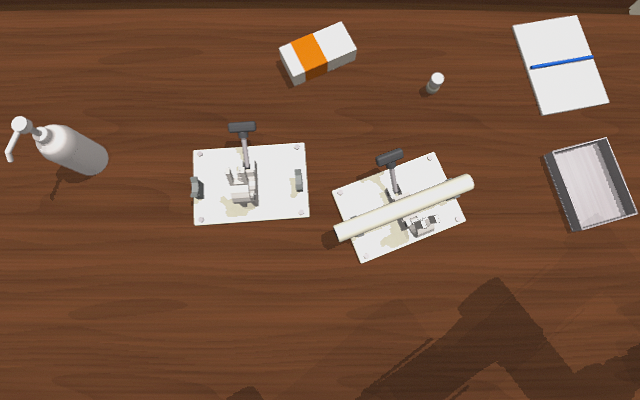

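View pics/scene0.png

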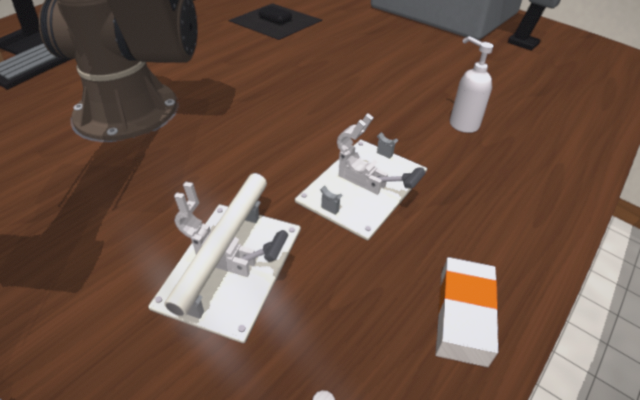

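The tube is in the right-hand clamp of the top view: plate corners (333,190), (434,153), (466,222) and (361,262), nut at about (390,157). Its bolt side faces away from the robot. The left clamp is empty. In the scene view the plate corners are (221,206), (300,232), (243,340) and (152,305), the nut is at about (276,245), and the cap ear prongs are at about (183,190) and (193,186).

```bash
cat > h.py <<'E'
import numpy as np, cv2
from plant import bot
def ray(n,px):
    c=bot.get_calibration(n);K=np.array([[c['fx'],0,c['cx']],[0,c['fy'],c['cy']],[0,0,1]])
    u=cv2.undistortPoints(np.array([[px]],float),K,c['distortion'])[0,0]
    V=c['view'];R=V[:3,:3];return -R.T@V[:3,3], R.T@np.array([u[0],-u[1],-1])
def onz(n,px,z):
    o,d=ray(n,px);return o+d*(z-o[2])/d[2]
def tri(p1,p2,n1="top",n2="scene"):
    o,d=ray(n1,p1);q,e=ray(n2,p2)
    s=np.linalg.lstsq(np.c_[d,-e],q-o,rcond=None)[0]
    a,b=o+d*s[0],q+e*s[1];return (a+b)/2,np.linalg.norm(a-b)
def proj(n,P):
    c=bot.get_calibration(n);K=np.array([[c['fx'],0,c['cx']],[0,c['fy'],c['cy']],[0,0,1]])
    p=c['view'][:3,:3]@np.array(P,float)+c['view'][:3,3]
    return cv2.projectPoints(np.array([[p[0],-p[1],-p[2]]]),np.zeros(3),np.zeros(3),K,c['distortion'])[0][0,0]
E
python3 - <<'E'
from h import *
np.set_printoptions(precision=1,suppress=True)
# order: far-left(top img), far-right, near-right, near-left
T=[(333,190),(434,153),(466,222),(361,262)]
S=[(300,232),(243,340),(152,305),(221,206)]
for n,L in(("top",T),("scene",S)):
    P=np.array([onz(n,p,10) for p in L]);print(n,P.tolist())
    print("len",[np.linalg.norm(P[i]-P[(i+1)%4]) for i in range(4)],"ctr",P.mean(0))
    y=(P[0]-P[1])+(P[3]-P[2]);print("yaw y",np.arctan2(y[1],y[0])-np.pi/2, np.arctan2(*( (P[0]-P[3])+(P[1]-P[2]))[[1,0]]))
print("nut",tri((390,157),(276,245)))
# contour of tube in top
a,b=onz("top",(338,232),60),onz("top",(472,183),60);print("tube",a,b,np.linalg.norm(a-b),(a+b)/2)
for n,box in(("top",(320,130,480,270)),("scene",(140,170,310,350))):
    im=bot.camera(n)[:,:,::-1];x0,y0,x1,y1=box
    cv2.imwrite(f"pics/{n}1.png",cv2.resize(im[y0:y1,x0:x1],None,fx=4 if n=="top" else 3.3,fy=4 if n=="top" else 3.3,interpolation=2))
E
```

```text
top [[542.9037368609933, -15.272731941813042, 9.999999999999886], [617.8014710265596, -215.8611905716291, 10.0], [480.1308623714428, -269.9735926760613, 10.0], [405.43746943294116, -66.59367114038912, 10.0]]
len [np.float64(214.1153901956169), np.float64(147.92345503327755), np.float64(216.66216890016025), np.float64(146.73381846331364)] ctr [ 511.6 -141.9   10. ]
yaw y 0.3546473301139279 0.3659430815595944
scene [[550.4374747081897, -23.17027135311099, 10.0], [620.7061712398772, -216.49015188279802, 10.0], [486.27541798624156, -265.28277504936796, 10.0], [409.9765336099895, -68.08989446081688, 10.0]]
len [np.float64(205.69459380420005), np.float64(143.01170405185294), np.float64(211.4392392907978), np.float64(147.4688052244624)] ctr [ 516.8 -143.3   10. ]
yaw y 0.35905193255336143 0.3285504611646718
nut (array([ 586. , -113.2,   84.9]), np.float64(0.37128685821775764))
tube [456.6 -21.8  60. ] [ 545.  -266.2   60. ] 259.9543221605901 [ 500.8 -144.    60. ]
```

View pics/top1.png

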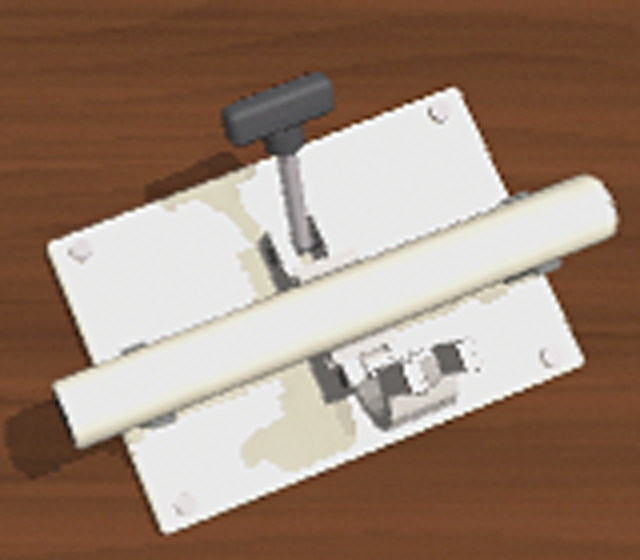

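View pics/scene1.png

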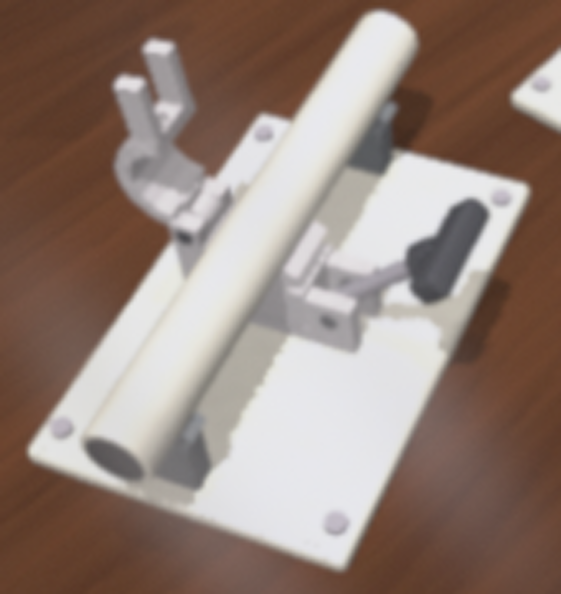

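The top crop shows the nut bar centred near (278,108) and the cap prongs open upward near (418,375) and (460,350). In the scene crop the hinge pin is at (183,238), the bolt pivot pin at (328,320), and the prong tips at (130,85) and (158,47). The plate may not be centred on the saddle, so I'll check the frame against the pins, nut and tube.

Run:
```python
from h import *
np.set_printoptions(precision=1,suppress=True)
yaw=.353;X=np.array([np.cos(yaw),np.sin(yaw),0]);Y=np.array([-X[1],X[0],0]);O=np.array([502,-143.5,0])
f=lambda P:np.array([(P-O)@X,(P-O)@Y,P[2]])
s=lambda x,y:(140+x/3.3,170+y/3.3); t=lambda x,y:(320+x/4,130+y/4)
print("bolt pin",f(onz("scene",s(328,320),30)),"hinge pin",f(onz("scene",s(183,238),60)))
print("nut",[f(v) if np.ndim(v) else v for v in tri(t(278,108),s(448,250))])
for nm,a,b in(("prongA",t(418,372),s(158,47)),("prongB",t(458,352),s(130,85)),("A/B",t(418,372),s(130,85)),):
    print(nm,[f(v) if np.ndim(v) else v for v in tri(a,b)])
# tube axis: near end circle centre scene & far
print("tube top ends",f(onz("top",(336.8,233.8),60)),f(onz("top",(470.7,181),60)))
# predicted ear prong-tip top centres for some a
for a in(1.4,1.6,1.75,1.9):
  for y in(-11.5,11.5):
    P=O+X*(-30+86*np.cos(a)-4*np.sin(a))+Y*y+np.array([0,0,60+86*np.sin(a)+4*np.cos(a)])
    p=proj("top",P);q=proj("scene",P);print(a,y,(p-[320,130])*4,(q-[140,170])*3.3)
from scipy.spatial.transform import Rotation as R
for k in(0,1):
    A=np.c_[(X,-Y,[0,0,-1.])] if 0 else np.array([X,-Y,[0,0,-1.]]).T
    if k:A=A@np.diag([-1,-1,1])
    qn=R.from_matrix(A).as_quat();print(qn,bot.solve_ik(list(O+X*-95+[0,0,230]),list(qn)))
```

```text
bolt pin [ 36.4 -15.9  30. ] hinge pin [-29.4 -18.8  60. ]
nut [array([89.5, -0.5, 83.4]), np.float64(0.7628918109227973)]
prongA [array([-40.8,   7.1, 146.1]), np.float64(0.10291513865570825)]
prongB [array([-40.4, -12.8, 142.5]), np.float64(3.4877463387824514)]
A/B [array([-45.3,  -1.2, 130.7]), np.float64(11.767002283337863)]
tube top ends [ -2.7 133.   60. ] [   2.2 -129.3   60. ]
1.4 -11.5 [439.7 304.3] [180.2  90.6]
1.4 11.5 [385.5 324.6] [209.5  54.2]
1.6 -11.5 [457.5 345.2] [142.9  79. ]
1.6 11.5 [403.1 365.8] [172.9  43.2]
1.75 -11.5 [469.  376.6] [116.7  74.7]
1.75 11.5 [414.6 397.3] [147.1  39.3]
1.9 -11.5 [478.6 407.5] [92.9 74. ]
1.9 11.5 [424.4 428.2] [123.4  39. ]
[ 1.   0.2  0.  -0. ] [ 0.  -0.  -0.5  0.  -1.1  1.9]
[-0.2  1.   0.   0. ] [ 0.  -0.  -0.5  0.  -1.1 -1.3]
```

The frame checks out: both pins land within 1 mm of their nominal x, the nut fits b≈0.75, and the prongs fit a≈1.65. Next I close the fingers and sweep the cap shut with their tips.

```bash
cat >> h.py <<'E'
from scipy.spatial.transform import Rotation as Ro
yaw=.36;X=np.array([np.cos(yaw),np.sin(yaw),0]);Y=np.array([-X[1],X[0],0]);O=np.array([502,-143.5,0])
W=lambda x,z,y=0:list(O+X*x+Y*y+np.array([0,0,z]))
Q=list(Ro.from_matrix(np.array([-X,Y,[0,0,-1.]]).T).as_quat())
def st(l=""):
    s=bot.read_state();P=s['tcp_pos']-O;F=s['contact_force']
    print(l,round(s['t'],2),"tip",np.round([P@X,P@Y,P[2]],1),"F",np.round([F@X,F@Y,F[2]],1),flush=True);return F
def snap(n,name,box,k):
    x0,y0,x1,y1=box;cv2.imwrite(f"pics/{name}.png",cv2.resize(bot.camera(n)[y0:y1,x0:x1,::-1],None,fx=k,fy=k,interpolation=2))
E
python3 - <<'E'
from h import *
bot.move_gripper(0,20)
bot.move_ptp(W(-95,230),Q);st()
bot.line_to(W(-90,124),200);st()
for a in(1.7,1.5,1.3,1.1,.9,.7,.5,.35,.2,.1):
    u,v=68,10
    x=-30+u*np.cos(a)-v*np.sin(a)-9.5; z=60+u*np.sin(a)+v*np.cos(a)
    bot.line_to(W(x,z),80)
    F=st(a)
    if np.linalg.norm(F)>35:print("stop");break
snap("scene","s2",(140,120,310,350),2.5)
E
```

```text
3.41 tip [-95.   -0.5 230. ] F [-0.1  0.4 -0.5]
 4.09 tip [-89.7  -0.6 124.6] F [-0.7 -0.7  0.5]
1.7 4.64 tip [-57.9   0.2 126. ] F [-0.  -0.5 -0.4]
1.5 4.97 tip [-4.400e+01 -1.000e-01  1.286e+02] F [-0.5  0.2 -0.6]
1.3 5.29 tip [-30.5  -0.  128.1] F [-1.2 -1.2  0.1]
1.1 5.62 tip [-17.1   0.  124.9] F [-1.2  0.4  0.4]
0.9 5.94 tip [ -4.7   0.  119.1] F [ 0.2 -0.3  0.2]
0.7 6.27 tip [6.30e+00 1.00e-01 1.11e+02] F [-0.8  0.4 -0.1]
0.5 6.59 tip [1.550e+01 1.000e-01 1.008e+02] F [-0.4  0.6  0.2]
0.35 6.87 tip [21.2  0.  92.3] F [ 0.9  0.1 -0.5]
0.2 7.14 tip [26.4 -0.2 83.4] F [4.1 0.6 0.4]
0.1 7.39 tip [28.8 -0.2 77.1] F [ 5.5 -0.3 -0.1]
```

View pics/s2.png

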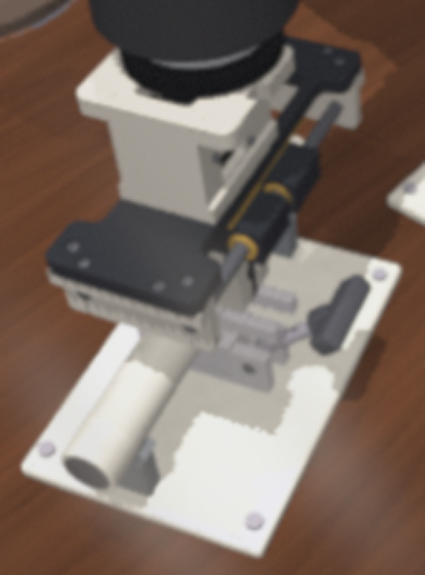

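The cap ear is down to nearly horizontal under the fingers, its prongs just below the tips, and the bolt still leans out at about (340,310). Now I press it fully shut, then lift off and look.

Run:
```python
from h import *
for z in(74,72,70.5,69,68,67):
    bot.line_to(W(32,z),30);F=st(z)
    if F[2]>12:break
bot.pause(.3);st()
bot.line_to(W(32,170),200)
bot.line_to(W(-90,200),250);st()
snap("scene","s3",(140,170,310,350),3.3)
```

```text
74 7.78 tip [31.7  0.1 73.7] F [ 2.1  0.4 -0.3]
72 8.03 tip [32.4 -0.2 72.3] F [2.3 0.  4.3]
70.5 8.28 tip [33.1 -0.3 70.9] F [ 4.6 -0.1  2.7]
69 8.53 tip [33.3 -0.4 70. ] F [4.5 1.  9.5]
68 8.78 tip [33.4 -0.5 69.7] F [ 2.7  2.4 15.9]
 9.07 tip [33.4 -0.5 69.7] F [ 2.1  2.7 15.7]
 10.38 tip [-9.080e+01  1.000e-01  1.994e+02] F [ 0.7 -0.4  0.3]
```

View pics/s3.png

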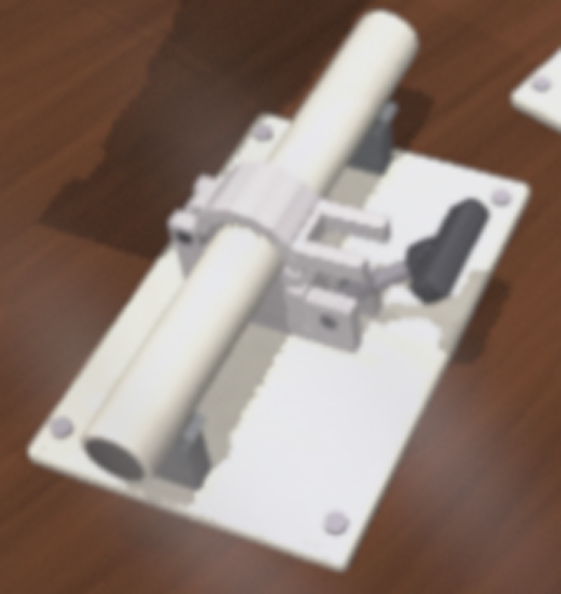

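The cap is shut: it stopped at z 69.7 against a nominal 70, with the reaction rising to 16 N. The ear is level, the bolt is untouched at (448,250), and the tube is in place. Next is the bolt.

Run:
```python
from h import *
bot.line_to(W(-90,215),250)
bot.line_to(W(125,215),250)
bot.line_to(W(125,74),150);st()
for b in(.75,.65,.5,.4,.3,.2,.1,0.03,-.02,-.05,-.08):
    x=36+84*np.sin(b)+7*np.cos(b)+9.5; z=np.interp(b,[0.3,.75],[86,74])
    bot.line_to(W(x,z),60 if b>0.1 else 25);F=st(b)
    if F@X>12:break
bot.pause(.3);st()
bot.line_to(W(110,100),100)
bot.line_to(W(110,215),250);bot.line_to(W(-90,215),250);st()
snap("scene","s4",(140,170,310,350),3.3);snap("top","t4",(320,130,480,270),4)
```

```text
12.78 tip [125.6  -0.3  75.1] F [ 0.7  0.5 -0.3]
0.75 13.22 tip [109.9  -0.5  76.2] F [5.2 0.8 4. ]
0.65 13.47 tip [103.1  -0.4  78.2] F [ 3.7 -0.7  3.5]
0.5 13.81 tip [90.9  0.2 80.3] F [ 2.  -1.   0.7]
0.4 14.08 tip [83.6  0.2 82.8] F [-0.1 -0.2  0.7]
0.3 14.37 tip [76.3  0.1 85.9] F [0.5 0.  0.3]
0.2 14.65 tip [68.4  0.  86. ] F [0.9 0.3 0.6]
0.1 15.12 tip [60.4  0.1 85.9] F [ 0.7 -0.6  0.2]
0.03 15.51 tip [55.7 -0.1 86.3] F [ 3.5 -0.9 -0.9]
-0.02 15.82 tip [55.3 -0.2 86.6] F [13.9  1.  -7.3]
 16.12 tip [55.3 -0.2 86.6] F [14.4  0.3 -7.6]
 18.44 tip [-8.900e+01 -2.000e-01  2.149e+02] F [ 0.1  0.  -0.1]
```

View pics/s4.png

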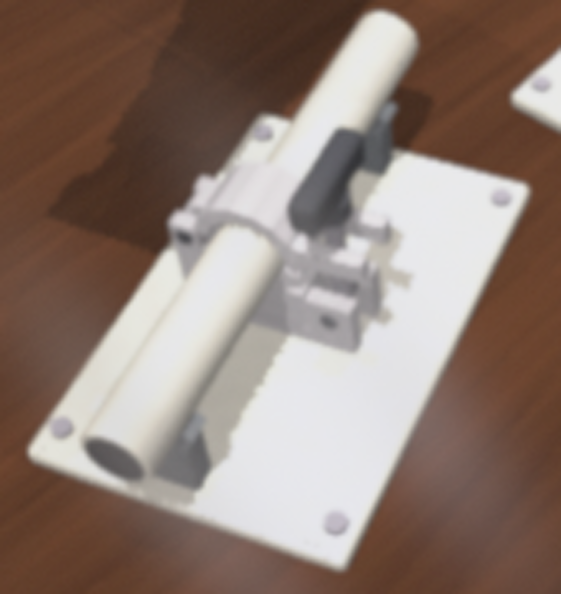

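View pics/t4.png

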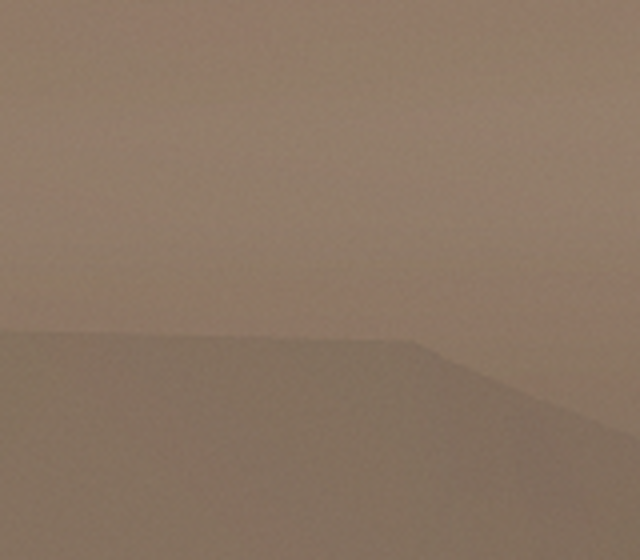

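The scene view shows the bolt upright in the slot, nut bar centred near (328,180), with the cap shut and the tube in place. The top view is blocked by the arm. I'll check the nut's pixel position against b, then hand in.

Run:
```python
from h import *
im=bot.camera("scene");c=im[200:245,220:260].astype(int)
m=(c.max(2)<105).astype(np.uint8)
k,l,s,ce=cv2.connectedComponentsWithStats(m);i=1+s[1:,4].argmax();print("nut px",ce[i]+[220,200],s[i])
for b in(-.05,0,.05,.1,.15,.2):print(b,proj("scene",W(36+75*np.sin(b),30+75*np.cos(b))))
```

```text
nut px [244.632287   222.15022422] [  9   4  31  37 446]
-0.05 [236.84641246 223.17410017]
0 [239.32941991 223.85417631]
0.05 [241.8339777  224.63132951]
0.1 [244.35222759 225.50352748]
0.15 [246.87618894 226.46835114]
0.2 [249.39779919 227.52300259]
```

Run:
```python
from h import *
im=bot.camera("scene");c=im[200:245,220:252].astype(int)
for t in(65,75,85):
    m=cv2.erode((c.max(2)<t).astype(np.uint8),np.ones((3,3)))
    k,l,s,ce=cv2.connectedComponentsWithStats(m);i=1+s[1:,4].argmax();print(t,ce[i]+[220,200],s[i])
st()
```

```text
Traceback (most recent call last):
ValueError: attempt to get argmax of an empty sequence
```

Run:
```python
from h import *
im=bot.camera("scene");c=im[200:245,220:252].astype(int)
for t in(80,90,98,105):
    m=cv2.erode((c.max(2)<t).astype(np.uint8),np.ones((3,3)))
    k,l,s,ce=cv2.connectedComponentsWithStats(m)
    for i in range(1,k):
        if s[i,4]>20:print(t,ce[i]+[220,200],s[i])
```

```text
90 [242.57142857 227.36363636] [16 13 14 24 77]
98 [243.02054795 225.83561644] [ 11  12  21  27 146]
105 [223.52 201.04] [ 0  0  9  4 25]
105 [241.94468085 224.52340426] [ 10  11  22  28 235]
```

```bash
python3 -c "
from h import *
st();bot.close_job()"
```

```text
18.69 tip [-89.3   0.  214.6] F [0.3 0.1 1.5]
the job is handed in; nothing more can be done
```

The clamp holding the tube is shut and its bolt stands upright in the slot. I handed the job in at about 18.7 s, with the arm clear of everything. I swung the cap with the closed fingertips, pressed it to its stop, then pushed the bolt up until the force rose.

- **Cap:** it stopped at z 69.7 mm (70 nominal) with about 16 N of reaction. The bolt still leaned out at that point, as the scene picture shows.
- **Bolt:** the fingers stopped at about 14 N, 2.8 mm short of the nominal upright position, so b is about 0.03 rad. Reading the nut by eye in the picture gives b near 0. The eroded colour masks gave about 0.05–0.07 and the first, rougher mask about 0.1; I think the nut's collar and the grey rest bias these upward. All are below the 0.17 limit.
- **Tube:** it looks unmoved in the last scene picture, but I did not measure it again.
- **Empty clamp:** I never went near it, but did not check it afterwards.
- **Failed check:** the arm blocked the top camera after the last move, so that confirmation is missing.

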